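# Ready the fat-straining pot: seat the nested lids, keep the strainer, lift off the cover

## Task

Get the straining pot ready for pouring: take the nested lid set (solid cover locked onto its strainer lid) by the cover's bar handle, set it down gently and fully home on the pot with the strainer's two tabs in the two rim notches, turn the cover a quarter turn either way to unlock it from the strainer, and lift the cover straight off. The strainer lid must stay seated and undisturbed in the pot from the moment the cover is unlocked; leave the pot standing about where it is and the things around it alone. Finish while holding the cover in the gripper by its handle, roughly level and well clear above the pot, touching nothing else.

Things in the scene. Friction and masses are not known exactly. Their poses are not given: they have to be found in the camera images.
- cover: Outer lid: slightly domed round steel plate, 140 mm across, black bar handle on top. Origin: centre of the plate's flat underside; z up, x along the handle. Under it a lip ring, 118 mm outside, 4 mm deep. About 0.3 kg. Starts locked to the strainer on the table, origin 21 mm up. Carried: origin 28 mm above the strainer's. Home on the pot: plate on the rim, 24 mm above it.
- handle (a point): Middle of the cover's straight bar handle, 38 mm above the cover's origin; axes as the cover's. Bar 80 mm long (x), 14 mm thick (y), 16 mm tall, on two posts 54 mm apart; the dome under it is 28 mm below this point.
- crossbar (a point): Middle of the lock's cross-bar on a stem below the cover, 12.5 mm under its origin: 42 mm long along the cover's x, 10 wide, 4 thick. It sits under two ledges in the strainer's socket; when the cover rests on the rim it hangs free with 4 mm play upward, so turning then does not drag the strainer. Lifts out freely when turned 65 to 115 degrees either way; no stops.
- strainer: Inner lid: round perforated steel dish, 88 mm across its bottom, tapering up to a flange 124 mm across, 21 mm tall, about 0.2 kg. Origin: centre of its underside, z up, x towards a tab. Flange underside 14 mm above the origin. Starts under the cover, locked (its x parallel to the cover's). Seated in the pot its origin is 76 mm above the pot's.
- tab (a point): Middle of the strainer's tab on its +x side, 70 mm from its axis, 15.5 mm above its origin; the same on the -x side. Each tab is 10 mm wide, 3 mm thick, ends 80 mm from the axis and shows 10 mm past the cover's edge.
- socket (a point): Middle of the strainer's round socket, 56 mm across, at the underside of its two ledges (at +x and -x), 17.5 mm above the strainer's origin. The open slot between the ledges runs along y.
- pot: Straight round steel pot, open, empty, loose, 0.95 kg; 136 mm across outside, 128 mm inside, 100 mm tall. Origin: centre of its underside, z up. A ledge 10 mm below the rim narrows the mouth to 114 mm. Loop handles at +y and -y, 69 mm up, reach 97 mm from the axis. It stands left and the lid set right, or the other way round.
- notch (a point): Middle of the pot's notch on its +x side, at rim height, 66 mm from its axis; the same on the -x side. Each is 22 mm wide and 14 mm deep from the rim. Either strainer tab fits either notch.
- kitchen_timer: Bystander: round white kitchen timer, 74 mm across, 50 mm tall, loose. Origin at the centre of its underside.
- ramekin: Bystander: empty white ramekin, 72 mm across, 45 mm tall, loose. Origin at the centre of its underside.
- tongs: Bystander: steel tongs lying flat near the front edge, 282 x 42 x 18 mm, loose. Origin at the centre of the underside.
Not all that is in view belongs to the job. Leave any pink look-alike of the cover alone.

How it is judged:
On the way, in this order (a step that is already met when the one before it is completed fails the run):
1. the nested set is lifted off the table together, the strainer hanging locked under the held cover (height (world z) of strainer above 0.05 m and z of cover in the frame of strainer below 0.034 m and horizontal distance between cover and strainer below 0.012 m and angle between the x axis of cover and the x axis of strainer, either way round below 0.5 rad and contact force between cover and the fingers above 1 N), for 0.2 s.
2. the set is fully home on the pot and still locked: strainer on its ledge with its tabs in the notches, cover down on the rim (z of strainer in the frame of pot between 0.073 and 0.0785 m and horizontal distance between strainer and pot below 0.005 m and angle between the x axis of strainer and the x axis of pot, either way round below 0.15 rad and z of cover in the frame of pot below 0.103 m and angle between the x axis of cover and the x axis of strainer, either way round below 0.5 rad), for 0.1 s.
3. the cover is turned well round (over 0.87 rad) on the seated strainer (angle between the x axis of cover and the x axis of strainer, either way round above 0.87 rad and z of cover in the frame of pot below 0.108 m and z of strainer in the frame of pot below 0.0785 m and horizontal distance between strainer and pot below 0.005 m), for 0.1 s.
At the end, for the whole second after the job is handed in: Cover held level (0.3 rad), still, touching neither strainer nor pot, over 40 mm above the rim, within 100 mm of the pot's axis; strainer seated (height 2.5 mm, centred 5 mm, tabs in notches 0.15 rad); pot upright, within 40 mm of its start (contact force between cover and the fingers above 1 N and z of cover in the frame of pot above 0.14 m and height (world z) of cover above 0.14 m and angle between cover's own z axis and vertical below 0.3 rad and linear speed of cover below 0.03 m/s and horizontal distance between cover and pot below 0.1 m and contact force between each of cover, the fingers and strainer below 0.05 N and contact force between each of cover, the fingers and pot below 0.05 N and z of strainer in the frame of pot between 0.073 and 0.0785 m and horizontal distance between strainer and pot below 0.005 m and angle between the x axis of strainer and the x axis of pot, either way round below 0.15 rad and linear speed of strainer below 0.02 m/s and height (world z) of pot below 0.003 m and angle between pot's own z axis and vertical below 0.04 rad and distance of pot from where it was at the start of the episode below 0.04 m); the arm keeps its last pose, push and grip.
It fails at once if the strainer is out of its seat in the pot (lifted more than 6 mm or off-centre more than 8 mm) while the cover is turned to unlocked (angle between the x axis of cover and the x axis of strainer, either way round above 0.87 rad and (z of strainer in the frame of pot above 0.082 m or horizontal distance between strainer and pot above 0.008 m)).
It fails at once if the pot is shoved more than 40 mm or tipped (distance of pot from where it was at the start of the episode above 0.04 m or angle between pot's own z axis and vertical above 0.25 rad).
It fails at once if the strainer or the cover is rammed onto the pot (contact force between any of strainer, cover and pot above 60 N).
It fails at once if the timer, the ramekin or the tongs are pushed more than 30 mm (distance of any of kitchen_timer, ramekin, tongs from where it was at the start of the episode above 0.03 m).
It also fails if it takes over 46 s, if anything falls off the work surface, if the arm or the gripper's body presses on something with over 40 N, if the wrist force passes 120 N, or if a joint passes its speed limit or range.

## Robot

A 6-joint arm with a two-finger parallel gripper is mounted at the origin on a cart in front of the work surface, level with it; the furniture and walls round the work are solid. World frame = base frame: x ahead of the robot, y to its left, z up, the work surface at z = 0. Lengths are in m, angles in rad, forces in N, time in s.
With the tool pointing down it reaches from about 0.25 to 0.775 m from the base axis. Payload 8.9 kg.
Tool frame: the origin (TCP) lies midway between the tips of the shut fingers; the grasp point (between the pads) lies 19 mm behind it; z points along the fingers, y is the line along which they close (so a half turn about z gives the same grasp; the last joint's range is limited). The gripper opens to 85 mm and grips with 20 to 120 N. Pads are 22 mm wide; open, the fingers measure 114 mm over their backs; the gripper's body (76 mm by 85 mm) begins 54 mm behind the grasp point. The pads swing forward as they close: fully open they stand 13 mm farther back than shut.
Start: joints at [1.2, 0.291, -0.153, 1.127, 0, 1.431], TCP at [0.121, 0.511, 0.231] pointing down, gripper open.
Joint ranges: [-2.52, 2.52], [-0.91, 1.74], [-1.3, 1.37], [-1.96, 2.02], [-1.52, 1.47], [-3.14, 3.14]. Speed limits (rad/s): [2.22, 2.22, 2.79, 3.14, 3.14, 3.14].

## Interface

Orientations are given as a unit quaternion [x, y, z, w].
In Python, from bench import bot, cams, spotter gives the robot as it stands. Calls block until the motion is done:
- bot.move_pose(position, orientation): joint-space move of the TCP to a pose.
- bot.movel(position, attitude=None, feed=0.15, max_force=None): straight line of the TCP; attitude=None keeps the orientation; feed is the mean speed in m/s. With max_force (N) it stops when the force on the tool has changed by that much, and returns True; else False.
- bot.goto_joints(angles): joint-space move.
- bot.move_gripper(opening): opening from 0.0 (shut) to 1.0 (fully open); the grip force is fixed at half the most; returns when the fingers have stopped.
- bot.pause(seconds).
- bot.ik(position, orientation): joint angles nearest the present ones, or None.
- bot.observe(): the state.
- cams.read_camera(name): name is "scene" or "top"; returns (picture, depth): 384x512x3 uint8, red, green, blue; 384x512 float32, m along the optical axis (not along the pixel's ray), 0 where there is no reading.
- cams.calibration(name): a dict with "mtx" (3x3 intrinsics, pixels), "dist" ([k1, k2, p1, p2, k3] as OpenCV has them; the pictures are not rectified), "camera_from_world" (4x4, takes a point from world to camera coordinates). Camera axes: x right, y up, looking along -z (the intrinsics and any distortion apply to the point x, -y, -z); pixel columns grow to the right and rows downward; lengths in m; the calibration is good to about 2 mm. A picture is of the moment at which its call begins. calibration takes no time and is no camera call.
A pose or a line that the arm cannot do raises bot.IKError and nothing moves.
- bot.hand_in(): hands the job in, once; it reports no verdict.
Trained networks look in the newest picture that a camera, given by its name, has taken for a name from the list of things; names that differ only in an ending like _2 or _b are one class to them, and where a whole thing is asked for, a point or a joint stands for the part that bears it (a point fixed in the world has none). Each returns a list of dicts, best first, with "p" (0 to 1); they miss things now and then, are a little off and sometimes report something else, mostly with a low value. They report only what shows in the picture. A call takes as long as a camera call. They do not tell look-alikes from the thing itself.
- spotter.recognise(camera, thing): "box" ([left, top, right, bottom] in pixels, round what is visible of it).
- spotter.landmark_of(camera, thing): "centre" ([row, column] in pixels: a listed point, or the origin of a listed thing).
The state is a dict: "clock": time; "joints": joint angles; "qd": joint speeds; "tau": joint torques, N m; "eef_pos": TCP position; "orientation": TCP orientation; "wrist_force": force on the tool from outside, world axes, zero at the start; "moment": the same for the moment, N m; "grip_width": opening from 0.0 (shut) to 1.0 (fully open).
Only numpy, scipy, OpenCV 4.12 (cv2) and the standard library are available. Lean on these libraries where they do the work, as an engineer would, in place of code of your own. Each camera call takes 0.05 s, during which the arm holds its last target. There are 200 camera calls.

## Working session

There is one attempt and no reset: what is moved stays moved. The work goes in short steps, each a Python script; the robot and the scene stay as the last script left them, time stands still between calls to the robot, and variables do not carry over. Pictures are saved under pics/ and viewed, on a budget of 10 in all, crops included, one or two more only if the job needs it, and the job is handed in when it is done.

```bash
mkdir -p pics; cat > h.py <<'E'
import numpy as np, cv2
from bench import bot, cams, spotter
from scipy.spatial.transform import Rotation as R
def shot(n, path=None):
    im,d=cams.read_camera(n)
    if path: cv2.imwrite('pics/'+path, im[:,:,::-1])
    return im,d
def ray(n,uv):
    c=cams.calibration(n); T=np.linalg.inv(c['camera_from_world'])
    p=cv2.undistortPoints(np.array(uv,float).reshape(-1,1,2),np.array(c['mtx'],float),np.array(c['dist'],float)).reshape(-1,2)
    d=np.c_[p[:,0],-p[:,1],-np.ones(len(p))]@T[:3,:3].T
    return T[:3,3],d
def onz(n,uv,z):
    o,d=ray(n,uv); return o+d*((z-o[2])/d[:,2])[:,None]
def cloud(n,depth):
    v,u=np.indices(depth.shape); o,d=ray(n,np.c_[u.ravel(),v.ravel()])
    return (o+d*depth.ravel()[:,None]).reshape(depth.shape+(3,))
def proj(n,P):
    c=cams.calibration(n);P=np.atleast_2d(P);q=P@c['camera_from_world'][:3,:3].T+c['camera_from_world'][:3,3]
    return cv2.projectPoints(q*[1,-1,-1],np.zeros(3),np.zeros(3),np.array(c['mtx'],float),np.array(c['dist'],float))[0].reshape(-1,2)
E
cat > a.py <<'E'
from h import *
H={'cover':.021,'handle':.059,'tab':.0155,'strainer':0,'pot':0,'notch':.1,'kitchen_timer':0,'ramekin':0,'tongs':0}
for n in('scene','top'):
    im,d=shot(n,n+'0.png'); np.save(n+'.npy',d)
    print(n,'cam at',ray(n,[[256,192]])[0].round(3))
    for t,z in H.items():
        print(t,[(np.round(r['centre']).tolist(),round(r['p'],2),onz(n,[r['centre'][::-1]],z)[0,:2].round(3).tolist()) for r in spotter.landmark_of(n,t)])
print(bot.observe())
E
PYTHONPATH=. python3 a.py
```

```text
Traceback (most recent call last):
  File "a.py", line 1, in <module>
    from h import *
  File "h.py", line 1, in <module>
    import numpy as np, cv2
ModuleNotFoundError: No module named 'cv2'
```

```bash
python3 a.py
```

```text
scene cam at [1.962 0.011 0.928]
cover [([210.0, 275.0], 0.87, [0.549, -0.11]), ([199.0, 149.0], 0.63, [0.512, -0.635]), ([189.0, 255.0], 0.32, [0.389, -0.21])]
handle [([192.0, 151.0], 0.57, [0.517, -0.617])]
tab []
strainer [([214.0, 267.0], 0.46, [0.549, -0.142])]
pot [([205.0, 350.0], 0.74, [0.452, 0.187]), ([205.0, 273.0], 0.34, [0.48, -0.124])]
notch [([194.0, 356.0], 0.81, [0.538, 0.196])]
kitchen_timer [([199.0, 308.0], 0.68, [0.417, 0.016])]
ramekin [([244.0, 302.0], 0.4, [0.729, 0.002])]
tongs [([186.0, 253.0], 0.92, [0.331, -0.224])]
top cam at [-0.172 -0.141  1.636]
cover [([199.0, 369.0], 0.81, [0.482, -0.63]), ([198.0, 148.0], 0.58, [0.554, 0.215]), ([192.0, 232.0], 0.55, [0.552, -0.112])]
handle [([189.0, 238.0], 0.84, [0.548, -0.135]), ([187.0, 371.0], 0.55, [0.512, -0.635])]
tab []
strainer []
pot [([220.0, 160.0], 0.62, [0.47, 0.173])]
notch [([197.0, 148.0], 0.87, [0.524, 0.196])]
kitchen_timer [([232.0, 201.0], 0.84, [0.409, 0.018])]
ramekin [([155.0, 200.0], 0.57, [0.738, 0.01])]
tongs [([246.0, 259.0], 0.65, [0.336, -0.195])]
{'clock': 1.0, 'joints': array([ 1.19974906e+00,  2.90723918e-01, -1.53372970e-01,  1.12668353e+00,
        2.14455359e-05,  1.43148544e+00]), 'qd': array([ 0.00088554, -0.00147656, -0.00126747,  0.00036327,  0.00057942,
       -0.00114336]), 'tau': array([ 1.38444277e-03, -5.37028742e+01,  3.31644273e+01,  1.62403303e-03,
       -2.89474701e-04,  6.72480791e-07]), 'eef_pos': array([0.12057804, 0.51098649, 0.23130277]), 'orientation': array([ 1.15609097e-01,  9.93294788e-01,  1.04015012e-05, -8.36821319e-06]), 'wrist_force': array([ 0.43709059,  0.66483622, -0.36042623]), 'moment': array([ 0.05336072,  0.03629022, -0.00240255]), 'grip_width': 0.9991179895088314}
```

```bash
python3 - <<'E'
import cv2
im=cv2.imread('pics/scene0.png');cv2.imwrite('pics/s1.png',cv2.resize(im[150:290,110:410],(800,373),interpolation=3))
im=cv2.imread('pics/top0.png');cv2.imwrite('pics/t1.png',cv2.resize(im[120:290,110:400],(800,469),interpolation=3))
E
```

```text
(no output)
```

View pics/s1.png

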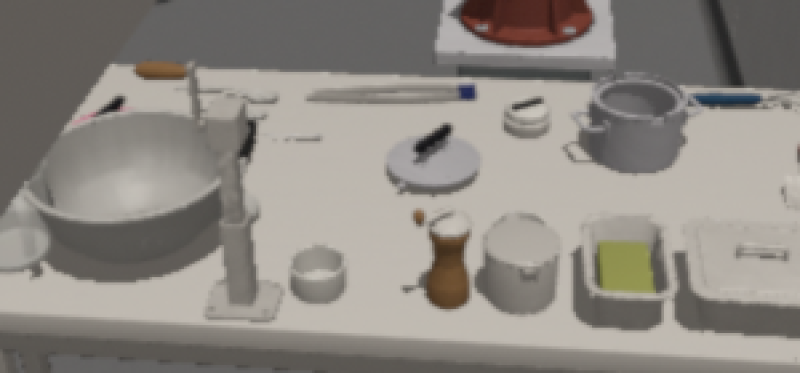

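View pics/t1.png

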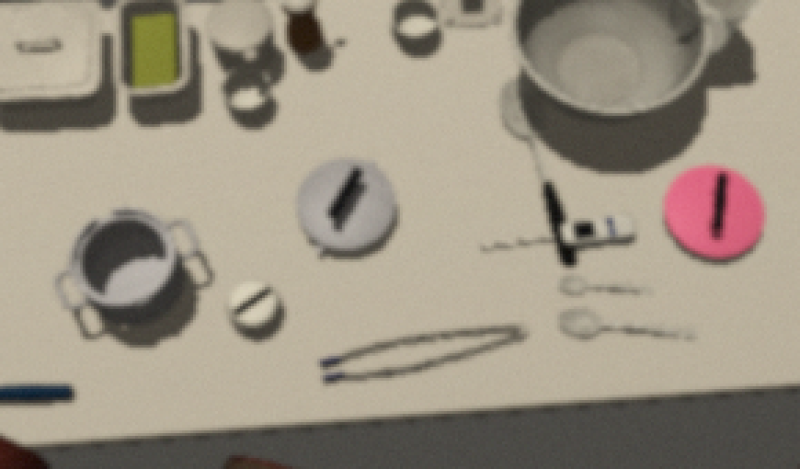

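Candidates for the cover: the steel lid set at scene (272,211)/top (236,194), which has its tab showing; the pink look-alike at top (369,197); and the white timer with a dark bar at top (202,230). The steel one fits the description. The pot is at scene (349,197)/top (155,217).

```bash
cat > b.py <<'E'
from h import *
from scipy.optimize import least_squares
def circ(P):
    f=lambda x:np.hypot(P[:,0]-x[0],P[:,1]-x[1])-x[2]
    r=least_squares(f,[*P.mean(0)[:2],.06],loss='soft_l1',f_scale=.002);return r.x.round(4),np.std(f(r.x)).round(4)
for n in('scene','top'):
    im=cv2.imread(f'pics/{n}0.png');d=np.load(n+'.npy');C=cloud(n,d);ok=d>0;g=im.max(2)
    def near(c,r):return ok&(np.hypot(C[...,0]-c[0],C[...,1]-c[1])<r)
    m=near((.55,-.12),.12)
    tbl=near((.55,-.12),.13)&~near((.55,-.12),.1); print(n,'table z',np.median(C[tbl][:,2]).round(4))
    dk=m&(g<60); Q=C[dk&(C[...,2]>.045)]
    print('handle n',len(Q),'z',np.percentile(Q[:,2],[10,50,90]).round(3))
    uv=np.argwhere(dk)[:,::-1]; P=onz(n,uv,.067)
    for nm,X in(('cloud',Q),('ray',P)):
        c=X[:,:2].mean(0);w,v=np.linalg.eigh(np.cov((X[:,:2]-c).T));a=v[:,1]
        t=(X[:,:2]-c)@a; print(nm,c.round(4),'ang',np.degrees(np.arctan2(a[1],a[0])).round(1),'len',np.ptp(t).round(3),(2*3.46*np.sqrt(w)/2).round(3))
    P=C[m&(C[...,2]>.012)&(C[...,2]<.05)]; print('plate pts',len(P),P[:,:2].mean(0).round(4))
    h=cv2.minEnclosingCircle(P[:,:2].astype(np.float32)); print('encl',h)
    m=near((.46,.185),.13)
    P=C[m&(C[...,2]>.09)];r=circ(P);print('pot rim',len(P),r,np.percentile(P[:,2],[5,50,95]).round(3))
    P=C[m&(C[...,2]>.05)];c=r[0][:2];q=P[:,:2]-c;rr=np.hypot(*q.T);s=rr>.074
    a=np.degrees(np.arctan2(q[s,1],q[s,0]));print('handles',sorted(a.round().astype(int)),np.degrees(np.angle(np.exp(2j*np.radians(a)).sum())/2))
    # tile crops
    for nm,c,z in(('lid',(.55,-.12,.03),0),('pot',(.46,.185,.1),0)):
        u,v=proj(n,c)[0].astype(int);cv2.imwrite(f'pics/_{n}{nm}.png',cv2.resize(im[v-25:v+25,u-33:u+33],(400,300),interpolation=cv2.INTER_CUBIC));print(nm,u,v)
r=lambda a:cv2.imread(f'pics/_{a}.png')
cv2.imwrite('pics/tile.png',np.vstack([np.hstack([r('scenelid'),r('toplid')]),np.hstack([r('scenepot'),r('toppot')])]))
E
python3 b.py
```

```text
scene table z -0.8773
handle n 44 z [0.056 0.063 0.066]
cloud [ 0.5562 -0.1211] ang 147.6 len 0.073 [0.011 0.075]
ray [ 0.5653 -0.1203] ang 149.8 len 0.078 [0.017 0.076]
plate pts 517 [ 0.5609 -0.1189]
encl ((0.5528642535209656, -0.12089993804693222), 0.07679259032011032)
pot rim 171 (array([0.4644, 0.1751, 0.066 ]), np.float64(0.0036)) [0.09  0.096 0.1  ]
handles [np.int64(-179), np.int64(-176), np.int64(-93), np.int64(-88), np.int64(-87), np.int64(-86), np.int64(-86), np.int64(-85), np.int64(-83), np.int64(-83), np.int64(-83), np.int64(-79), np.int64(-78), np.int64(-76), np.int64(-73), np.int64(-73), np.int64(-71), np.int64(-70), np.int64(-66), np.int64(-66), np.int64(-65), np.int64(-62), np.int64(-59), np.int64(-58), np.int64(-57), np.int64(-56), np.int64(-55), np.int64(-54), np.int64(-53), np.int64(-52), np.int64(-51), np.int64(-51), np.int64(-50), np.int64(-49), np.int64(-48), np.int64(-46), np.int64(-10), np.int64(16), np.int64(87), np.int64(88), np.int64(92), np.int64(92), np.int64(92), np.int64(94), np.int64(94), np.int64(95), np.int64(98), np.int64(98), np.int64(99), np.int6
[... 1411 characters left out ...]
(93), np.int64(93), np.int64(94), np.int64(94), np.int64(94), np.int64(95), np.int64(96), np.int64(97), np.int64(98), np.int64(100), np.int64(101), np.int64(101), np.int64(101), np.int64(103), np.int64(104), np.int64(104), np.int64(107), np.int64(108), np.int64(108), np.int64(110), np.int64(110), np.int64(113), np.int64(113), np.int64(114), np.int64(114), np.int64(116), np.int64(118), np.int64(120), np.int64(122), np.int64(122), np.int64(123), np.int64(124), np.int64(125), np.int64(126), np.int64(127), np.int64(128), np.int64(128), np.int64(129), np.int64(130), np.int64(130), np.int64(132), np.int64(132), np.int64(132), np.int64(133), np.int64(134)] -67.50703773323002
lid 234 191
pot 150 212
```

View pics/tile.png

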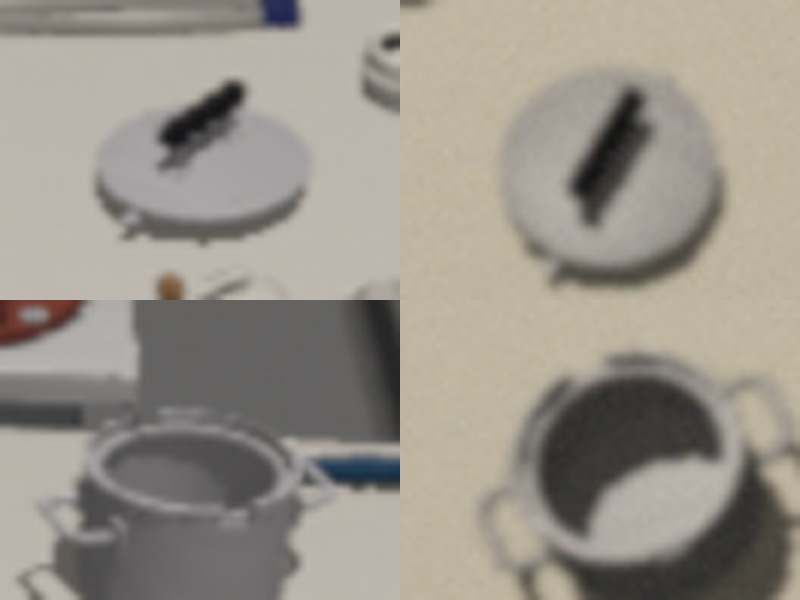

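```bash
cat > fit.py <<'E'
from h import *
from scipy.optimize import minimize
def box(cx,cy,cz,sx,sy,sz):
    return np.array([[cx+a*sx/2,cy+b*sy/2,cz+c*sz/2] for a in(-1,1) for b in(-1,1) for c in(-1,1)])
BOXES=[box(0,0,.038,.08,.014,.016),box(.027,0,.02,.01,.012,.02),box(-.027,0,.02,.01,.012,.02)]
t=np.linspace(0,2*np.pi,60)
PL=np.r_[np.c_[.07*np.cos(t),.07*np.sin(t),0*t],np.c_[.07*np.cos(t),.07*np.sin(t),0*t+.003]]
def sil(n,parts,x,y,a,z0,S=16):
    m=np.zeros((384,512),np.float32);c,s=np.cos(a),np.sin(a);M=np.array([[c,-s,0],[s,c,0],[0,0,1]])
    p0=proj(n,[x,y,z0])[0].astype(int)-40; big=np.zeros((80*S//2,80*S//2),np.uint8)
    for P in parts:
        q=(proj(n,P@M.T+[x,y,z0])-p0+.5)*S/2
        cv2.fillConvexPoly(big,cv2.convexHull(q.round().astype(np.int32)),1)
    m[p0[1]:p0[1]+80,p0[0]:p0[0]+80]=cv2.resize(big.astype(np.float32),(80,80),interpolation=cv2.INTER_AREA);return m
def fitlid(masks,x0,z0,parts):
    f=lambda v:sum(np.abs(sil(n,parts,v[0]/100,v[1]/100,v[2],z0)-m).sum() for n,m in masks.items())
    r=min((minimize(f,[x0[0]*100+d,x0[1]*100,x0[2]],method='Nelder-Mead',options=dict(initial_simplex=np.array([x0[0]*100+d,x0[1]*100,x0[2]])+np.array([[0,0,0],[1,0,0],[0,1,0],[0,0,.15]]))) for d in(-.5,.3)),key=lambda r:r.fun)
    return np.r_[r.x[:2]/100,np.degrees(r.x[2])].round(4),round(r.fun,1),sum(m.sum() for m in masks.values())
def masks(n,im,d,c,top):
    C=cloud(n,d);near=(d>0)&(np.hypot(C[...,0]-c[0],C[...,1]-c[1])<.11)
    g=im.max(2).astype(np.float32);dk=np.clip((130-g)/100,0,1)*near*(C[...,2]>top)
    return dk.astype(np.float32),(near&(C[...,2]>.012)).astype(np.float32)
if __name__=='__main__':
    D,P={}, {}
    for n in('scene','top'):
        D[n],P[n]=masks(n,cv2.imread(f'pics/{n}0.png'),np.load(n+'.npy'),(.55,-.12),.04)
    for k in(['scene'],['top'],['scene','top']):
        print(k,'bar',fitlid({n:D[n] for n in k},(.55,-.12,2.6),.021,BOXES[:1]),'plate',fitlid({n:P[n] for n in k},(.55,-.12,2.6),.021,[PL]+BOXES))
    print('tab',onz('scene',[[260.5,220.5]],.0155),onz('top',[[234-33+155/6.06,191-25+272/6]],.0155))
E
python3 fit.py
python3 - <<'E'
from h import *
q=R.from_euler('xyz',[np.pi,0,0]); print(R.from_quat(bot.observe()['orientation']).as_matrix().round(2))
for b in(58.5,-121.5,148.5-90-180): pass
E
```

```text
['scene'] bar (array([ 5.47400e-01, -1.20800e-01,  1.57191e+02]), np.float64(32.0), np.float32(55.9)) plate (array([ 5.474000e-01, -1.208000e-01,  1.507244e+02]), np.float64(37.1), np.float32(590.0))
['top'] bar (array([ 5.43900e-01, -1.22000e-01,  1.50859e+02]), np.float64(33.2), np.float32(65.29)) plate (array([ 5.475000e-01, -1.227000e-01,  1.515343e+02]), np.float64(44.1), np.float32(957.0))
[[-0.97  0.23 -0.  ]
 [ 0.23  0.97  0.  ]
 [ 0.    0.   -1.  ]]Traceback (most recent call last):
  File "fit.py", line 28, in <module>
    print(k,'bar',fitlid({n:D[n] for n in k},(.55,-.12,2.6),.021,BOXES[:1]),'plate',fitlid({n:P[n] for n in k},(.55,-.12,2.6),.021,[PL]+BOXES))
                  ~~~~~~^^^^^^^^^^^^^^^^^^^^^^^^^^^^^^^^^^^^^^^^^^^^^^^^^^^
  File "fit.py", line 17, in fitlid
    r=min((minimize(f,[x0[0]*100+d,x0[1]*100,x0[2]],method='Nelder-Mead',options=dict(initial_simplex=np.array([x0[0]*100+d,x0[1]*100,x0[2]])+np.array([[0,0,0],[1,0,0],[0,1,0],[0,0,.15]]))) for d in(-.5,.3)),key=lambda r:r.fun)
  File "fit.py", line 17, in <genexpr>
    r=min((minimize(f,[x0[0]*100+d,x0[1]*1
[... 641 characters left out ...]
]/100,v[1]/100,v[2],z0)-m).sum() for n,m in masks.items())
               ~~~^^^^^^^^^^^^^^^^^^^^^^^^^^^^^^^^^^^^^^^^^^^^^^^^^^^^^^^^^^^^^^^^^^^^^^^^^^^^^^^^^
  File "fit.py", line 16, in <genexpr>
    f=lambda v:sum(np.abs(sil(n,parts,v[0]/100,v[1]/100,v[2],z0)-m).sum() for n,m in masks.items())
                          ~~~^^^^^^^^^^^^^^^^^^^^^^^^^^^^^^^^^^^
  File "fit.py", line 10, in sil
    p0=proj(n,[x,y,z0])[0].astype(int)-40; big=np.zeros((80*S//2,80*S//2),np.uint8)
       ~~~~^^^^^^^^^^^^
  File "h.py", line 19, in proj
    c=cams.calibration(n);P=np.atleast_2d(P);q=P@c['camera_from_world'][:3,:3].T+c['camera_from_world'][:3,3]
ValueError: time passes only in moves, steps and waits
```

```bash
sed -i 's/^def shot/from functools import lru_cache\ncal=lru_cache(None)(lambda n:cams.calibration(n))\ndef shot/; s/c=cams.calibration(n)/c=cal(n)/' h.py
cat >> h.py <<'E'
def down(bdeg):
    b=np.radians(bdeg);y=np.array([np.cos(b),np.sin(b),0]);z=np.array([0,0,-1.])
    return R.from_matrix(np.c_[np.cross(y,z),y,z]).as_quat()
E
python3 fit.py
python3 - <<'E'
from h import *
for b in(60.5,240.5): 
  print('grasp',b,bot.ik([.5475,-.1217,.04],down(b)))
for b in(112.5,292.5,22.5,202.5): print('place',b,bot.ik([.4627,.1752,.14],down(b)),bot.ik([.4627,.1752,.24],down(b)) is not None)
E
```

```text
['scene'] bar (array([ 5.47400e-01, -1.20800e-01,  1.57191e+02]), np.float64(32.0), np.float32(55.9)) plate (array([ 5.474000e-01, -1.208000e-01,  1.507244e+02]), np.float64(37.1), np.float32(590.0))
['top'] bar (array([ 5.43900e-01, -1.22000e-01,  1.50859e+02]), np.float64(33.2), np.float32(65.29)) plate (array([ 5.475000e-01, -1.227000e-01,  1.515343e+02]), np.float64(44.1), np.float32(957.0))
['scene', 'top'] bar (array([ 5.446000e-01, -1.219000e-01,  1.537436e+02]), np.float64(71.2), np.float32(121.19)) plate (array([ 5.474000e-01, -1.219000e-01,  1.499092e+02]), np.float64(88.8), np.float32(1547.0))
tab [[ 0.61922421 -0.15964829  0.0155    ]] [[ 0.4770346  -0.08443189  0.0155    ]]
grasp 60.5 [-0.34907406  0.53381192 -0.3270208   0.70996361  0.          0.16579807]
grasp 240.5 [-0.34907406  0.53381192 -0.3270208   0.70996361  0.         -2.97579458]
place 112.5 [ 0.21408133  0.30802379 -0.38513743  0.8776351   0.         -0.17861775] True
place 292.5 [ 0.21408133  0.30802379 -0.38513743  0.8776351   0.          2.9629749 ] True
place 22.5 [ 0.21408133  0.30802379 -0.38513743  0.8776351   0.          1.39217857] True
place 202.5 [ 0.21408133  0.30802379 -0.38513743  0.8776351   0.         -1.74941408] True
```

```bash
python3 - <<'E'
from h import *
q=down(61.3)
bot.move_pose([.5475,-.1219,.19],q)
print(bot.movel([.5475,-.1219,.041],feed=.08,max_force=12), bot.observe()['eef_pos'])
bot.move_gripper(0.0); o=bot.observe(); print(o['grip_width'],o['wrist_force'],o['clock'],o['eef_pos'])
f0=o['wrist_force']
bot.movel([.5475,-.1219,.20],feed=.08)
o=bot.observe(); print(o['grip_width'],o['wrist_force']-f0,o['clock'],o['moment'])
bot.move_pose([.4627,.1752,.24],down(61.3+22.5-(151.3-180)))
bot.pause(.5);o=bot.observe(); print(o['wrist_force']-f0,o['clock'],o['eef_pos'],o['moment'])
ims=[]
for n in('scene','top'):
    im,d=shot(n,n+'1.png');np.save(n+'_1.npy',d)
    u,v=proj(n,[.4627,.1752,.13])[0].astype(int);ims.append(cv2.resize(im[v-35:v+35,u-30:u+30,::-1],(400,467),interpolation=3))
    print(n,u,v)
cv2.imwrite('pics/c1.png',np.hstack(ims))
E
```

```text
False [ 0.54775678 -0.1219835   0.04137063]
0.1514202605434657 [-0.90082291 -1.18503059  3.96330883] 6.375 [ 0.54767462 -0.12213041  0.04126681]
0.14860618048474825 [  1.47451068   0.67229985 -11.29149793] 8.5167 [-0.0367836  -0.02838067  0.02638244]
[ 0.33008438  0.36318905 -9.62050483] 10.2083 [0.46277598 0.17503475 0.23994591] [-0.00368749  0.05843054 -0.01770482]
scene 350 177
top 151 208
```

View pics/c1.png

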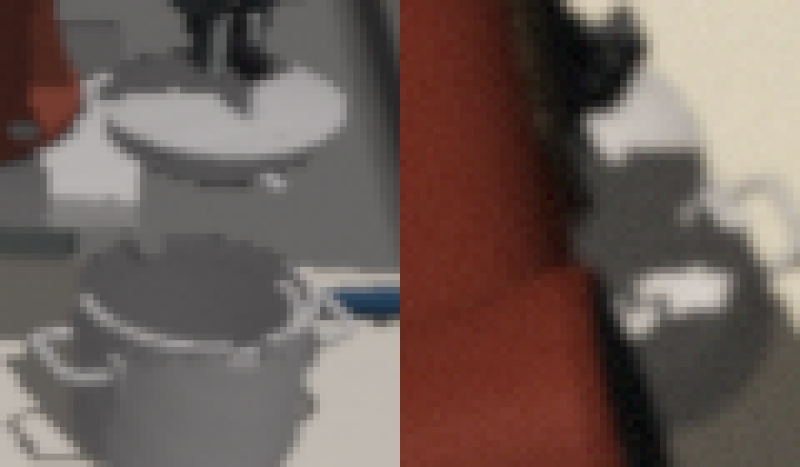

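```bash
python3 - <<'E'
from h import *
c=np.array([.4627,.1752])
def ang(P):
    q=P[0,:2]-c;return P[0,:2].round(4),np.degrees(np.arctan2(q[1],q[0])).round(1),np.hypot(*q).round(4)
for z in(.086,.093,.1): print('notch scene',z,ang(onz('scene',[[356.8,195.0]],z)),'top',ang(onz('top',[[148.4,197.8]],z)))
print('tab',ang(onz('scene',[[360.8,169]],.2085)))
for a in(18,22.5,27): 
    r=np.radians(a); print(a,'tab px',proj('scene',[c[0]+.078*np.cos(r),c[1]+.078*np.sin(r),.2085]),'notch px',proj('scene',[c[0]+.067*np.cos(r),c[1]+.067*np.sin(r),.093]))
# notch via landmark network
shot('scene');print([(r['centre'],r['p']) for r in spotter.landmark_of('scene','notch')],[(r['centre'],r['p'],ang(onz('scene',[r['centre'][::-1]],.2085))) for r in spotter.landmark_of('scene','tab')])
# depth: rim heights vs azimuth, far-notch from scene0/top0
for n in('scene','top'):
    d=np.load(n+'.npy');C=cloud(n,d);q=C[...,:2]-c;r=np.hypot(q[...,0],q[...,1]);m=(d>0)&(r<.071)&(r>.060)&(C[...,2]>.06)
    A=np.degrees(np.arctan2(q[...,1],q[...,0]))[m];Z=C[m][:,2]
    print(n,[(int(a),round(float(np.max(Z[abs((A-a+180)%360-180)<4],initial=0)),3)) for a in range(-180,180,8)])
# held plate: scene cloud
d=np.load('scene_1.npy');C=cloud('scene',d);im=cv2.imread('pics/scene1.png')
m=(d>0)&(np.hypot(C[...,0]-c[0],C[...,1]-c[1])<.1)&(C[...,2]>.19)&(C[...,2]<.236)
P=C[m];q=P[:,:2]-c;A=np.degrees(np.arctan2(*q.T[::-1]));rr=np.hypot(*q.T)
for a in range(-90,120,15):
    s=abs(A-a)<8
    if s.any():print(a,np.sort(rr[s])[-3:].round(4),end=' ')
E
```

```text
notch scene 0.086 (array([0.5188, 0.2002]), np.float64(24.0), np.float64(0.0614)) top (array([0.5262, 0.1982]), np.float64(19.9), np.float64(0.0676))
notch scene 0.093 (array([0.5308, 0.1987]), np.float64(19.0), np.float64(0.0721)) top (array([0.5231, 0.1966]), np.float64(19.5), np.float64(0.0641))
notch scene 0.1 (array([0.5428, 0.1971]), np.float64(15.3), np.float64(0.0831)) top (array([0.5199, 0.1951]), np.float64(19.2), np.float64(0.0606))
tab (array([0.5406, 0.2016]), np.float64(18.7), np.float64(0.0822))
18 tab px [[360.07794302 168.51286459]] notch px [[355.96742342 194.38075087]]
22.5 tab px [[361.64124616 168.30122169]] notch px [[357.25706594 194.19125267]]
27 tab px [[363.13950021 168.03288132]] notch px [[358.49441779 193.94953374]]
[([191.7, 356.9], 0.81)] [([169.4, 357.5], 0.61, (array([0.5447, 0.1895]), np.float64(9.9), np.float64(0.0832)))]
scene [(-180, 0.098), (-172, 0.1), (-164, 0.082), (-156, 0.088), (-148, 0.097), (-140, 0.1), (-132, 0.1), (-124, 0.1), (-116, 0.096), (-108, 0.099), (-100, 0.099), (-92, 0.097), (-84, 0.099), (-76, 0.1), (-68, 0.097), (-60, 0.097),
[... 677 characters left out ...]
-20, 0.104), (-12, 0.1), (-4, 0.112), (4, 0.104), (12, 0.109), (20, 0.089), (28, 0.094), (36, 0.108), (44, 0.106), (52, 0.105), (60, 0.102), (68, 0.106), (76, 0.101), (84, 0.106), (92, 0.102), (100, 0.104), (108, 0.106), (116, 0.107), (124, 0.1), (132, 0.104), (140, 0.108), (148, 0.106), (156, 0.107), (164, 0.102), (172, 0.104)]
-90 [0.0604 0.0605 0.0642] -75 [0.0655 0.0656 0.066 ] -60 [0.0647 0.0664 0.0677] -45 [0.0675 0.0686 0.0691] -30 [0.0672 0.0675 0.0681] -15 [0.0687 0.0689 0.0701] 0 [0.0677 0.0705 0.077 ] 15 [0.0738 0.0813 0.0834] 30 [0.0707 0.072  0.0738] 45 [0.069  0.0697 0.0727] 60 [0.0715 0.0718 0.0726] 75 [0.0676 0.069  0.0704] 90 [0.0662 0.0692 0.0727] 105 [0.0677 0.0679 0.0722]
```

```bash
python3 - <<'E'
from h import *
from fit import PL,sil
from scipy.optimize import minimize
c=np.array([.4627,.1752])
bot.movel([.4627,.1752,.165],feed=.1)
o=bot.observe();print(o['eef_pos'],o['clock'])
im,d=shot('scene','scene2.png');np.save('scene_2.npy',d);C=cloud('scene',d)
u,v=proj('scene',[.4627,.1752,.12])[0].astype(int);print(u,v)
cv2.imwrite('pics/c2.png',cv2.resize(im[v-26:v+26,u-35:u+35,::-1],(800,594),interpolation=3))
for t in('tab','notch'):print(t,[(np.round(r['centre'],1),r['p']) for r in spotter.landmark_of('scene',t)])
# plate boundary columns: extreme left/right columns at widest vs prediction
zc=o['eef_pos'][2]+.019-.038
m=((d>0)&(np.hypot(C[...,0]-c[0],C[...,1]-c[1])<.078)&(C[...,2]>zc-.006)&(C[...,2]<zc+.012)).astype(np.float32)
def f(x):
    s=sil('scene',[PL],c[0]+x[0]/100,c[1]+x[1]/100,0,zc); k=np.ones_like(s);k[:int(proj('scene',[*c,zc+.01])[0,1])-2]=0
    return np.abs((s-m)*k).sum()
r=minimize(f,[0,0],method='Nelder-Mead',options=dict(initial_simplex=[[0,0],[.4,0],[0,.4]]));print('cover offset mm',r.x*10,r.fun,m.sum())
E
```

```text
[0.46318591 0.17531247 0.16556723] 11.3583
349 179
tab [(array([187.1, 358.3]), 0.51)]
notch []
cover offset mm [2.60395813 3.11392212] 52.75 435.0
```

View pics/c2.png

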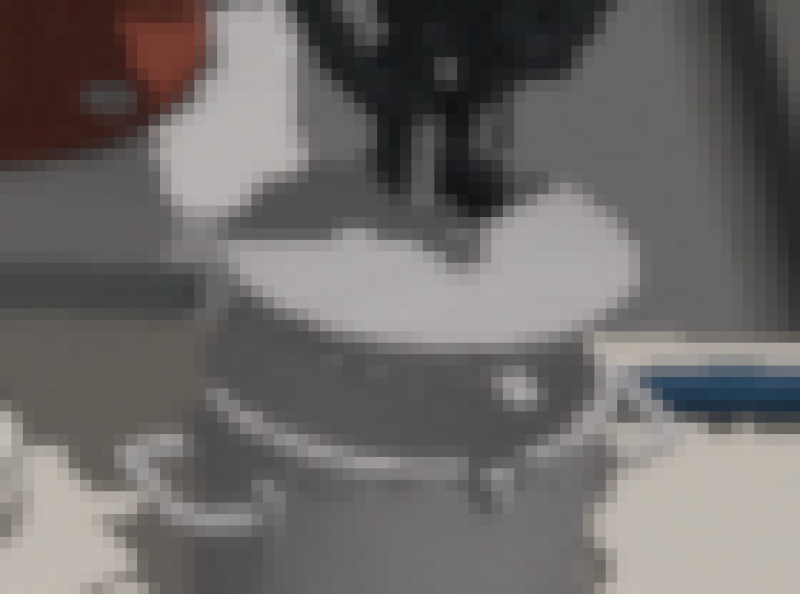

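```bash
python3 - <<'E'
from h import *
S=800/70
px=lambda P:((proj('scene',P)-[349-35,179-26]+.5)*S).round(0)
c=np.array([.4627,.1752]);zc=.1656-.019
t=np.linspace(0,6.28,721)
def ext(cx,cy,r,z):
    q=px(np.c_[cx+r*np.cos(t),cy+r*np.sin(t),0*t+z]);return q.min(0),q.max(0)
print('cover predicted ext',ext(*c,.07,zc),ext(.4653,.1783,.07,zc));print('rim ext',ext(*c,.068,.1))
for a in(16,19,22,25):
    r=np.radians(a);e=np.array([np.cos(r),np.sin(r)])
    print(a,'tab',px([*(c+.078*e),zc-.0125]),'shifted',px([*(c+[.0026,.0031]+.078*e),zc-.0125]),'notch rim',px([*(c+.066*e),.1]),px([*(c+.068*e),.086]))
E
```

```text
cover predicted ext (array([213., 151.]), array([636., 344.])) (array([222., 155.]), array([646., 349.]))
rim ext (array([210., 271.]), array([615., 465.]))
16 tab [[502. 388.]] shifted [[513. 392.]] notch rim [[479. 460.]] [[478. 499.]]
19 tab [[514. 386.]] shifted [[524. 390.]] notch rim [[489. 459.]] [[488. 498.]]
22 tab [[526. 384.]] shifted [[536. 389.]] notch rim [[499. 457.]] [[498. 496.]]
25 tab [[537. 382.]] shifted [[547. 387.]] notch rim [[508. 455.]] [[508. 495.]]
```

```bash
cat > pf.py <<'E'
from h import *
from fit import sil
from scipy.optimize import minimize
t=np.linspace(0,2*np.pi,90)
CYL=np.r_[np.c_[.068*np.cos(t),.068*np.sin(t),0*t],np.c_[.068*np.cos(t),.068*np.sin(t),0*t+.1]]
def run(tag,names=('scene','top')):
  M={}
  for n,f in zip(names,tag):
    d=np.load(f);C=cloud(n,d);r=np.hypot(C[...,0]-.4627,C[...,1]-.1752)
    M[n]=((d>0)&(((r<.074)&(C[...,2]>.012))|(r<.058))&(C[...,2]<.115)).astype(np.float32)
    # holes without depth inside
    M[n]=cv2.morphologyEx(M[n],cv2.MORPH_CLOSE,np.ones((3,3)))
  for k in [[n] for n in names]+[list(names)]:
    f=lambda v:sum(np.abs(sil(n,[CYL],v[0]/100,v[1]/100,0,0)-M[n]).sum() for n in k)
    r=minimize(f,[46.3,17.5],method='Nelder-Mead',options=dict(initial_simplex=[[46.0,17.3],[46.8,17.3],[46.0,18]]))
    print(k,r.x/100,r.fun,sum(M[n].sum() for n in k))
run(['scene.npy','top.npy'])
E
python3 pf.py
```

```text
['scene'] [0.45552072 0.17548984] 480.6875 1499.0
['top'] [0.4656257  0.17801032] 210.625 1517.0
['scene', 'top'] [0.46439201 0.17657359] 718.5 3016.0
```

```bash
cat > icp.py <<'E'
from h import *
from scipy.optimize import least_squares
def seg(r,z,r0,z0,r1,z1):
    a=np.array([r1-r0,z1-z0]);s=np.clip(((r-r0)*a[0]+(z-z0)*a[1])/(a@a),0,1)
    return np.hypot(r-r0-s*a[0],z-z0-s*a[1])
SEG=[(.068,0,.068,.1),(.064,.09,.064,.1),(.064,.1,.068,.1),(.057,.09,.064,.09),(.064,.003,.064,.088),(0,.003,.064,.003)]
def go(sets):
    def f(v):
        out=[]
        for n,P in sets.items():
            r=np.hypot(P[:,0]-v[0],P[:,1]-v[1]);out.append(np.min([seg(r,P[:,2],*s) for s in SEG],0))
        return np.concatenate(out)
    r=least_squares(f,[.463,.175],loss='soft_l1',f_scale=.0015,x_scale=.01,diff_step=1e-3);return r.x.round(4),np.median(abs(f(r.x))).round(4)
S={}
for n in('scene','top'):
    d=np.load(n+'.npy');C=cloud(n,d);r=np.hypot(C[...,0]-.463,C[...,1]-.1755)
    S[n]=C[(d>0)&(C[...,2]>.02)&(C[...,2]<.106)&(r<.085)];print(n,len(S[n]),go({n:S[n]}))
    P=S[n][abs(S[n][:,2]-.1)<.012];print(' upper',len(P),go({n:P}))
print(go(S))
E
python3 icp.py
```

```text
scene 1073 (array([0.4639, 0.1752]), np.float64(0.0013))
 upper 218 (array([0.4644, 0.1758]), np.float64(0.0011))
top 855 (array([0.462 , 0.1761]), np.float64(0.0012))
 upper 343 (array([0.4616, 0.1761]), np.float64(0.0014))
(array([0.463 , 0.1753]), np.float64(0.0012))
```

```bash
python3 - <<'E'
from h import *
for f,nm in(('scene_1.npy',.221),('scene_2.npy',.1466)):
    d=np.load(f);C=cloud('scene',d);c=(.463,.1755)
    m=(d>0)&(np.hypot(C[...,0]-c[0],C[...,1]-c[1])<.1)
    t=np.linspace(0,6.28,721)
    for lab,r,z,lo,hi in(('cover',.07,nm,nm-.004,nm+.012),('rim',.068,.1,.085,.106)):
        k=m&(C[...,2]>lo)&(C[...,2]<hi); q=proj('scene',np.c_[c[0]+r*np.cos(t),c[1]+r*np.sin(t),0*t+z])
        print(f,lab,'pred u',q[:,0].min().round(1),q[:,0].max().round(1))
        for v in range(int(q[:,1].min())-1,int(q[:,1].max())+2):
            u=np.flatnonzero(k[v]); qq=q[abs(q[:,1]-v)<.3,0]
            if len(u) and len(qq):print(v,(u.min(),u.max()),(qq.min().round(1),qq.max().round(1)),end='; ')
        print()
E
```

```text
scene_1.npy cover pred u 333.5 371.4
149 (np.int64(346), np.int64(348)) (np.float64(343.2), np.float64(356.8)); 150 (np.int64(341), np.int64(361)) (np.float64(339.2), np.float64(361.4)); 151 (np.int64(339), np.int64(364)) (np.float64(336.9), np.float64(364.4)); 152 (np.int64(337), np.int64(366)) (np.float64(335.4), np.float64(366.5)); 153 (np.int64(336), np.int64(368)) (np.float64(334.4), np.float64(368.2)); 154 (np.int64(335), np.int64(369)) (np.float64(333.8), np.float64(369.5)); 155 (np.int64(335), np.int64(370)) (np.float64(333.5), np.float64(370.4)); 156 (np.int64(335), np.int64(371)) (np.float64(333.5), np.float64(371.0)); 157 (np.int64(335), np.int64(371)) (np.float64(333.7), np.float64(371.3)); 158 (np.int64(335), np.int64(372)) (np.float64(334.1), np.float64(371.4)); 159 (np.int64(336), np.int64(371)) (np.float64(334.9), np.float64(371.3)); 160 (np.int64(337), np.int64(371)) (np.float64(336.0), np.float64(370.9)); 161 (np.int64(339), np.int64(370)) (np.float64(337.5), np.float64(370.0)); 162 (np.int64(340), np.int64(369)) (np.float64(339.4), np.float64(368.8)); 163 (np.int64
[... 3221 characters left out ...]
2.0), np.float64(367.1)); 185 (np.int64(332), np.int64(367)) (np.float64(332.1), np.float64(367.4)); 186 (np.int64(332), np.int64(367)) (np.float64(332.6), np.float64(367.4)); 187 (np.int64(332), np.int64(367)) (np.float64(333.3), np.float64(367.3)); 188 (np.int64(332), np.int64(367)) (np.float64(334.2), np.float64(367.0)); 189 (np.int64(333), np.int64(367)) (np.float64(335.4), np.float64(366.3)); 190 (np.int64(334), np.int64(366)) (np.float64(337.0), np.float64(365.4)); 191 (np.int64(334), np.int64(366)) (np.float64(339.0), np.float64(363.8)); 192 (np.int64(335), np.int64(364)) (np.float64(341.9), np.float64(361.7)); 193 (np.int64(337), np.int64(364)) (np.float64(346.2), np.float64(357.9));
```

```bash
python3 - <<'E'
from h import *
x,y=.4627,.1742
bot.movel([x,y,.150],feed=.06);bot.pause(.2);f0=bot.observe()['wrist_force']
for z in(.145,.140,.136,.133,.130,.127):
    h=bot.movel([x,y,z],feed=.03,max_force=8);o=bot.observe()
    print(z,h,o['eef_pos'].round(4),(o['wrist_force']-f0).round(1),o['moment'].round(2),round(o['clock'],1))
    if h:break
im,d=shot('scene','scene3.png')
u,v=proj('scene',[.4627,.1752,.10])[0].astype(int);print(u,v)
cv2.imwrite('pics/c3.png',cv2.resize(im[v-26:v+26,u-35:u+35,::-1],(800,594),interpolation=3))
E
```

```text
0.145 False [0.4625 0.1742 0.1447] [ 1.   0.4 -0.6] [-0.03  0.05  0.01] 12.4
0.14 False [0.4625 0.1742 0.1397] [ 0.9 -0.2  0.4] [-0.01 -0.02  0.03] 12.7
0.136 False [0.4625 0.1741 0.1358] [ 0.1 -0.5  0.3] [-0.03  0.   -0.01] 13.0
0.133 False [0.4627 0.1742 0.1329] [ 0.9 -1.3  1. ] [-0.01 -0.01  0.02] 13.3
0.13 False [0.4626 0.1742 0.1298] [ 0.9 -0.7  0.8] [0.01 0.03 0.05] 13.5
0.127 False [0.4629 0.1743 0.1272] [ 0.1 -0.6  4.2] [ 0.09  0.06 -0.04] 13.8
349 184
```

View pics/c3.png

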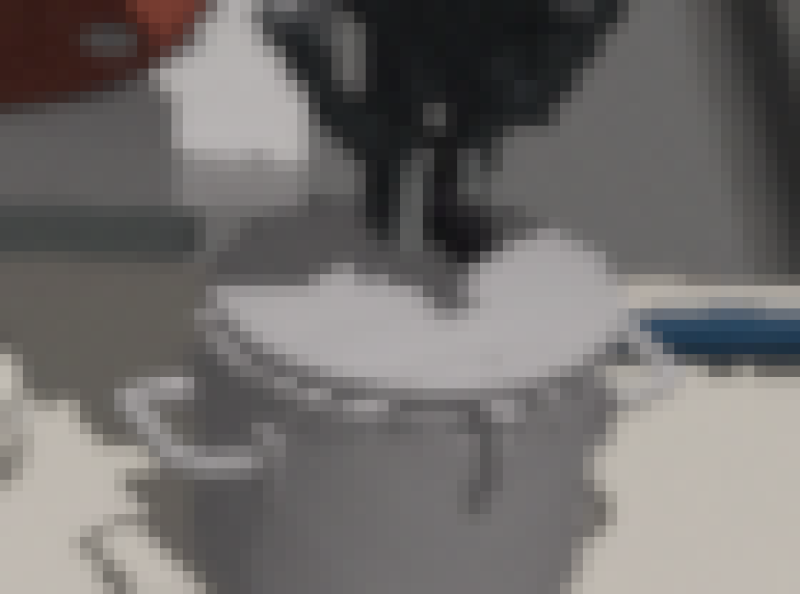

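```bash
python3 - <<'E'
from h import *
f0=np.array(bot.observe()['wrist_force'])-[.1,-.6,4.2]
x,y=.4627,.1742
for z in(.1255,.124,.1225,.121,.1195,.118):
    h=bot.movel([x,y,z],feed=.02,max_force=15);bot.pause(.1);o=bot.observe()
    print(z,h,o['eef_pos'].round(4),(o['wrist_force']-f0).round(1),o['moment'].round(2),round(o['clock'],1),o['grip_width'])
    if h or (o['wrist_force']-f0)[2]>18:break
im,d=shot('scene','scene4.png');np.save('scene_4.npy',d);C=cloud('scene',d)
m=(d>0)&(np.hypot(C[...,0]-.463,C[...,1]-.1755)<.06)&(C[...,1]<.16)&(C[...,2]>.09)&(C[...,2]<.13);print('plate z',np.percentile(C[m][:,2],[10,50,90]))
E
```

```text
0.1255 False [0.4626 0.1744 0.1258] [-2.4 -0.3 11. ] [0.23 0.54 0.04] 14.2 0.1466242895861726
0.124 False [0.4627 0.1745 0.1247] [-5.1  0.6 17.2] [0.18 0.68 0.07] 14.5 0.15331710686141242
0.1225 False [0.4627 0.1747 0.1238] [-9.3  0.6 26. ] [0.22 1.32 0.05] 14.9 0.15250651805888593
plate z [0.10661141 0.11008829 0.1136236 ]
```

```bash
cat > pl.py <<'E'
from h import *
def plate(f,tz):
    d=np.load(f);C=cloud('scene',d);zc=tz-.0203
    r=np.hypot(C[...,0]-.463,C[...,1]-.175)
    m=(d>0)&(r<.066)&(C[...,2]>zc-.003)&(C[...,2]<zc+.014)&((C[...,0]-.463)*.92+(C[...,1]-.175)*.38>.012)
    P=C[m];q=P-[.463,.175,0]
    A=np.c_[np.ones(len(q)),q[:,:2],(q[:,:2]**2).sum(1)];k=np.linalg.lstsq(A,q[:,2],rcond=None)[0]
    print(f,len(P),'z-tcp mm',((k[0]-tz)*1e3).round(2),'median',((np.median(P[:,2])-tz)*1e3).round(2),'slopes',k[1:3].round(3))
E
python3 - <<'E'
from pl import *
plate('scene_1.npy',.24);plate('scene_2.npy',.1656);plate('scene_4.npy',.1238)
f=bot.observe()['wrist_force']
for dx,dy in((-.0015,0),(-.003,0),):
    bot.movel([.4627+dx,.1742+dy,.1225],feed=.02);bot.pause(.1);o=bot.observe();print(dx,dy,o['eef_pos'].round(4),(o['wrist_force']-f).round(1),o['wrist_force'].round(1),o['moment'].round(2),o['clock'])
E
```

```text
scene_1.npy 194 z-tcp mm -10.91 median -15.2 slopes [-0.004  0.003]
scene_2.npy 200 z-tcp mm -11.28 median -14.63 slopes [0.011 0.012]
scene_4.npy 196 z-tcp mm -10.19 median -13.27 slopes [ 0.021 -0.003]
-0.0015 0 [0.4618 0.1747 0.1236] [ 3.9  0.3 -5.8] [-5.7  2.2 13.8] [0.25 0.6  0.07] 15.275
-0.003 0 [0.4612 0.1747 0.1236] [  7.3  -0.2 -10.4] [-2.4  1.8  9.2] [ 0.23 -0.23  0.08] 15.625
```

```bash
python3 - <<'E'
from h import *
base=np.array([.3,.5,-6.5])  # approx loaded zero; z = carried weight
p=np.array([.4592,.1742,.1225])
for z in(.1225,.1215,.1205,.1195,.1185,.1175):
    p[2]=z
    h=bot.movel(p,feed=.02,max_force=14);bot.pause(.1);o=bot.observe();w=o['wrist_force']
    print(p.round(4),h,o['eef_pos'].round(4),w.round(1),o['moment'].round(2),round(o['clock'],1))
    if h or w[2]>20:break
    p[:2]+=np.clip(w[:2]-base[:2],-4,4)*1.5e-4
im,d=shot('scene','scene5.png');np.save('scene_5.npy',d)
from pl import plate; plate('scene_5.npy',bot.observe()['eef_pos'][2])
u,v=proj('scene',[.4627,.1752,.10])[0].astype(int)
cv2.imwrite('pics/c5.png',cv2.resize(im[v-26:v+26,u-35:u+35,::-1],(800,594),interpolation=3))
E
```

```text
[0.4592 0.1742 0.1225] False [0.4612 0.1746 0.1236] [-0.7  2.3  7.7] [ 0.25 -0.56  0.11] 16.0
[0.459  0.1745 0.1215] False [0.4612 0.1748 0.1233] [-2.8 -0.1 16.7] [-0.14 -0.03  0.12] 16.3
[0.4586 0.1744 0.1205] False [0.4598 0.1744 0.1209] [ 4.2 -0.9  4.4] [ 0.07 -0.43 -0.01] 16.7
[0.4592 0.1742 0.1195] False [0.4603 0.1743 0.1201] [4.1 1.4 7.5] [-0.04 -0.35  0.02] 17.0
[0.4597 0.1743 0.1185] False [0.4604 0.1743 0.12  ] [-3.1 -1.4 23.8] [-0.39  1.05 -0.01] 17.4
scene_5.npy 207 z-tcp mm -10.72 median -14.95 slopes [-0.003  0.012]
```

View pics/c5.png

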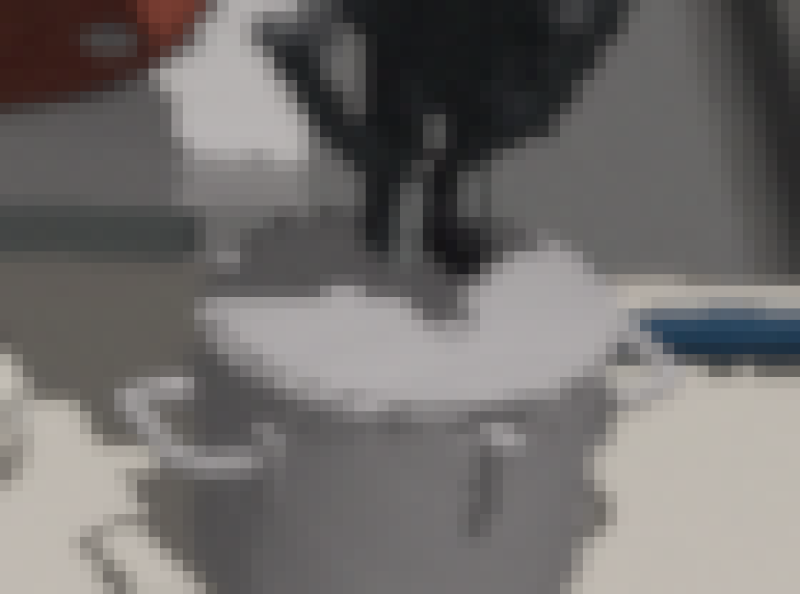

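```bash
python3 - <<'E'
from h import *
bot.movel([.4602,.1743,.1215],feed=.02);bot.pause(.3)
def rep(l):
    o=bot.observe();print(l,o['eef_pos'].round(4),o['wrist_force'].round(1),o['moment'].round(2),round(o['clock'],1),o['joints'][5].round(2))
rep('up')
for a in(97.5,82.5,67.5,52.5,37.5,22.5):
    bot.movel([.4602,.1743,.1215],down(a),feed=.02);rep(a)
im,d=shot('scene','scene6.png')
u,v=proj('scene',[.4627,.1752,.10])[0].astype(int)
cv2.imwrite('pics/c6.png',cv2.resize(im[v-26:v+26,u-35:u+35,::-1],(800,594),interpolation=3))
E
```

```text
up [0.46   0.1743 0.1212] [ 0.3  1.  -4.4] [-0.01 -0.03 -0.04] 18.0 -0.18
97.5 [0.4601 0.1743 0.1214] [-0.4 -0.3 -4.2] [-0.01  0.04  0.03] 18.4 0.08
82.5 [0.4602 0.1743 0.1215] [-0.4 -0.5 -4.5] [-0.01 -0.04 -0.03] 18.8 0.34
67.5 [0.4604 0.1743 0.1215] [ 1.4  0.9 -3.2] [-0.03 -0.21 -0.03] 19.2 0.6
52.5 [0.4603 0.1743 0.1215] [ 0.3 -0.4 -3.8] [-0.17 -0.22 -0.05] 19.7 0.86
37.5 [0.4603 0.1743 0.1215] [ 0.9  0.2 -4.4] [-0.18 -0.26 -0.01] 20.1 1.12
22.5 [0.4602 0.1743 0.1215] [ 1.2 -0.8 -4.1] [-0.12 -0.11 -0.02] 20.5 1.39
```

View pics/c6.png

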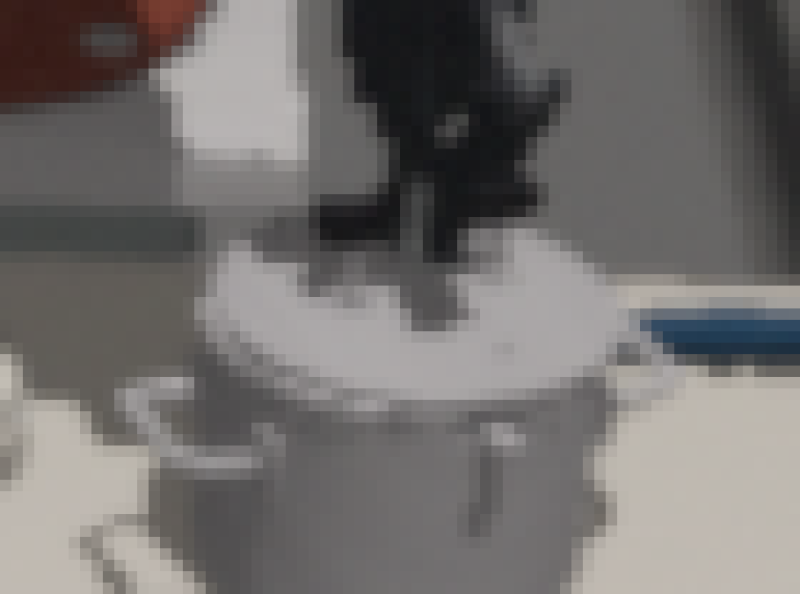

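```bash
python3 - <<'E'
from h import *
def fz(): return np.mean([(bot.pause(.05),bot.observe()['wrist_force'])[1] for _ in range(8)],0).round(2)
a=fz();h=bot.movel([.4602,.1743,.1255],feed=.02,max_force=4);b=fz();print(a,b,h)
if not h and b[2]-a[2]>-1.3:
    h=bot.movel([.4602,.1743,.15],feed=.03,max_force=5);print(fz(),h)
    im,d=shot('scene','scene7.png')
    u,v=proj('scene',[.4627,.1752,.10])[0].astype(int)
    cv2.imwrite('pics/c7.png',cv2.resize(im[v-26:v+26,u-35:u+35,::-1],(800,594),interpolation=3))
    if not h:bot.movel([.4602,.1743,.23],feed=.08);bot.pause(.3)
    im,d=shot('scene','scene8.png');np.save('scene_8.npy',d)
    cv2.imwrite('pics/c8.png',cv2.resize(im[v-45:v+15,u-40:u+40,::-1],(800,600),interpolation=3))
    C=cloud('scene',d);m=(d>0)&(np.hypot(C[...,0]-.463,C[...,1]-.1755)<.05)&(C[...,2]<.115);print('in-pot z pct',np.percentile(C[m][:,2],[5,25,50,75,95]).round(4))
    o=bot.observe();print(o['eef_pos'],o['wrist_force'],o['clock'],o['grip_width'])
E
```

```text
[ 0.23 -0.49 -4.04] [ 0.26 -0.05 -3.97] False
[ 0.01  0.19 -3.95] False
in-pot z pct [-0.896  -0.8894 -0.881   0.0827  0.0923]
[0.46010862 0.17427428 0.22983763] [ 0.12048435 -0.99481268 -4.75250334] 24.5917 0.15414030090664974
```

View pics/c8.png

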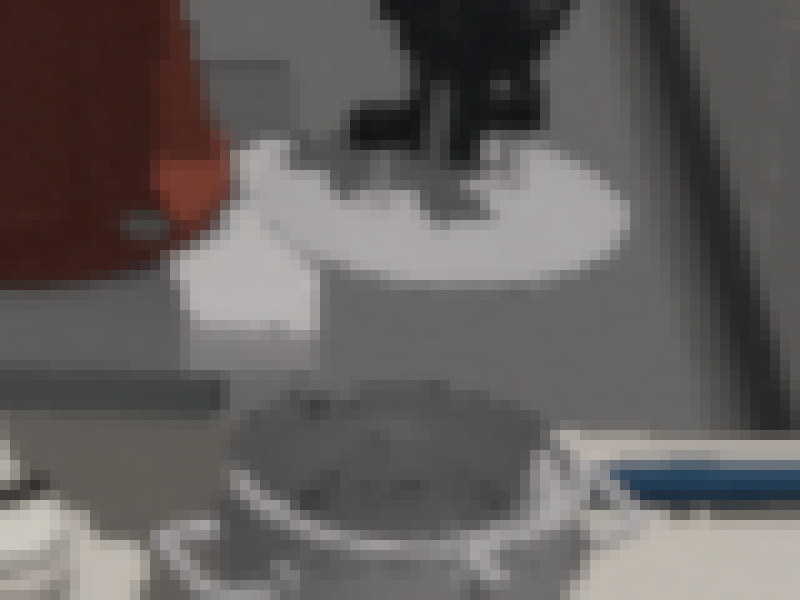

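```bash
python3 - <<'E'
from h import *
bot.pause(.3);o=bot.observe();print(abs(o['qd']).max(),o['clock']);print(bot.hand_in())
E
```

```text
0.0027052607400166483 24.8917
the job is handed in; nothing more can be done
None
```

I set the lid set on the pot, turned the cover a quarter turn, lifted it straight off, and handed the job in at about 25 s on the robot clock. `hand_in` reports no verdict.

- **Grasp and seating:** I took the steel set by its bar. My first descent was 1.5–3 mm too far in +x and jammed at about 26 N, under the 60 N limit. I moved it over using the wrist force and it dropped fully home: the tool reached 0.120 m against 0.1203 m expected, and the visible tab was in its notch. Pressing home showed about 30 N at the wrist.
- **Turn and lift:** I raised the cover about 1.5 mm and turned it 90° with almost no side force. Before and after the lift the wrist carried the same load (−4.04 and −3.97 N), so the strainer did not come up with the cover.
- **Last picture:** The cover is held level at roughly z = 0.21 m, clear above the pot. The strainer is in the pot, with the visible tab in its notch, and the pot is upright.

**Checks that disagreed or were weak:**
- The camera estimates of how far the cover sat off the pot's centre differed by 2–4 mm, so the final centring relied on force.
- The second tab was not seen in its notch. I took it as home from the height and level of the cover.
- I did not measure the strainer's final height or centring. The depth points there were mostly background, though the usable ones (0.083–0.092 m) fit a seated strainer.
- I did not measure whether the pot moved during the jam. It looks unchanged in the pictures.

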